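# Fit the flush cover on the sample block and close its turn-clamp

## Task

Break the stiff turn-clamp of the sample block loose and swing its arm clear of the block. Then set the cover that matches the block gently on top of it, cut corner over cut corner and all edges flush, let go of it, and turn the clamp back all the way so that its arm lies over the cover. Leave the small cover, the bottles and everything else where they stand.

Things in the scene. Friction and masses are not known exactly. Their poses are not given: they have to be found in the camera images.
- block_top (a point): Centre of the flat top of the sample block: plain aluminium, 110 (x) x 76 (y) mm, a grid of dark wells drawn on it (flat, nothing to catch in); its top is 40 mm above the worktop. x runs along the long side towards the clamp post, z up. The corner at -x, +y is cut off at 45 degrees (14 mm along each side).
- block_corner (a point): Point on the top of the block just inside its cut corner, at x = -48, y = +31 mm from block_top.
- clamp (a joint): Turn-clamp, rad. 0: its arm lies over the block, along the block's -x. Grows anticlockwise seen from above, to 2.2; from 1.2 the arm is clear of the block. A spring detent makes it stiff near 0 (about 0.2 N m to break loose, up to 0.25 rad); beyond 0.5 it turns freely (0.03 N m) and stays where left. Turning back to 0, it must be turned firmly over the same detent.
- clamp_grip (a point): Point on the clamp's axis in its black bar grip, 80 mm above the worktop. The bar is 44 mm long (this frame's x), 14 mm wide (y), from 60 to 92 mm above the worktop. Below it, the flat steel arm points along -x: 12 mm wide, tip 58 mm from the axis, from 51 to 57 mm above the worktop, so 3 mm above the plate of a fitted cover. The frame turns with the clamp; z up.
- cover_center (a point): Centre of the matching cover, half-way up (19 mm above its underside): plain aluminium plate 110 (x) x 76 (y) x 8 mm, 0.15 to 0.31 kg, flat underside, corner at -x, +y cut off like the block's. A black grip bar stands in the middle of its top, 34 mm long (x), 14 mm wide (y), from 8 to 38 mm above the underside. Lies on the worktop left or right of the block. z up.
- cover_corner (a point): Point on the underside of the matching cover just inside its cut corner, at x = -48, y = +31 mm from its middle.
- spare_center (a point): Centre of the small cover, 19 mm above its underside: same look and grip bar, but its plate is only 86 (x) x 54 (y) mm. It belongs to another block; leave it.
- wash_center (a point): Middle (110 mm up) of a standing wash bottle with a bent spout, 69 x 91 x 219 mm, loose, nearer to the robot than the block. Leave it.
- dropper_center (a point): Middle (36 mm up) of a small standing dropper bottle, diameter 33, height 72 mm, loose. Leave it.
- white_center (a point): Middle (57 mm up) of a standing white reagent bottle, diameter 58, height 115 mm, loose, beyond the block to its left. Leave it.
- cover: The matching cover as a whole; origin at the middle of its underside.
- press: The fixed sample block on a grey baseplate (130 x 96 x 10 mm) with its clamp post; origin on the worktop under the middle of the block, axes as block_top. The post's axis stands at x = +88 mm, y = 0; beyond it a small housing reaches to x = +122 mm, 51 mm above the worktop.

How it is judged:
By the outcome, as a careful person would: the job done as asked, in the order asked, and still so for the second after the job is handed in, with the robot touching nothing.
It also fails if it takes over 64 s, if anything falls off the work surface, if the arm or the gripper's body presses on something with over 40 N, if the wrist force passes 120 N, or if a joint passes its speed limit or range.

## Robot

A 6-joint arm with a two-finger parallel gripper is mounted at the origin on a cart in front of the work surface, level with it; the furniture and walls round the work are solid. World frame = base frame: x ahead of the robot, y to its left, z up, the work surface at z = 0. Lengths are in mm, angles in rad, forces in N, time in s.
With the tool pointing down it reaches from about 350 to 975 mm from the base axis. Payload 7.1 kg.
Tool frame: the origin (TCP) lies between the finger pads; the fingertips stand 8 mm ahead of it and the grasp point (between the pads) lies 11 mm behind it (ctrl.tips_ahead is the distance from the TCP to the fingertips, in mm); y points along the fingers, z is the direction in which the jaws open and shut, and the axes are right-handed (so a half turn about y gives the same grasp; the last joint's range is limited). The gripper opens to 88 mm and grips with 3 to 60 N. Pads are 20 mm wide; open, the fingers measure 115 mm over their backs; the gripper's body (75 mm by 178 mm) begins 61 mm behind the grasp point.
Start: joints at [1.26, 0.423, 1.63, -0, 1.089, -0.019], TCP at [179.766, 598.572, 230.675] pointing down, gripper open.
Joint ranges: [-3, 3], [-0.9, 2.11], [0.09, 2.58], [-1.31, 4.45], [0.11, 2.69], [-2.54, 2.54]. Speed limits (rad/s): [2.39, 2.39, 3.01, 3.14, 3.14, 3.14].

## Interface

Orientations are given as a rotation vector (axis times angle).
In Python, from workcell import ctrl gives the robot as it stands.
- The arm moves only by the shell command python3 -m creep 'ROWS'. ROWS is JSON, a list of rows, each an object of numbers: "tx", "ty", "tz": the shift along the world's x, y, z in mm; "rx", "ry", "rz": the turn, a rotation vector about the world's x, y, z in rad; "fingers": the closure in counts, from 0 (fully open) to 255 (shut). A call has 1 to 10 rows; each row is the pose to reach, as a shift and turn from the pose commanded when the call began; what a row does not reach only later rows make up. A row lasts 1/8 s, in which the tool goes at most 62.5 mm and 10.7 degrees, less where a joint would pass 70% of its speed; a pose out of reach is approached as far as the arm can. A call with a gripper value outside its range is refused whole. The fingers move at their own pace and stop on an object; the grip force is fixed at half the most. Time passes only in rows, so rows that repeat a pose let the fingers close. It gives the time, the measured TCP pose, the force and the opening at its end, in the units of the state.
- ctrl.get_obs(): the state, without advancing time (a new reading comes with each control period).
- ctrl.get_image(name): name is "scene" or "side" or "wrist"; returns a dict with "pixels" (400x640x3 uint8, blue, green, red), "intrinsics" (3x3 intrinsics, pixels), "k1" (the pictures are not rectified: a ray, as slopes to the right and down, at radius r is drawn at 1 + k1 r^2 times it, then the intrinsics apply), "rvec" (rotation vector, rad) and "tvec" (3), from world to camera coordinates, as OpenCV has them. Camera axes: x right, y down, z forward; pixel columns grow to the right and rows downward; lengths in mm; the calibration is good to about 2 mm. A picture is of the moment at which its call begins. There is no depth.
- ctrl.close_job(): hands the job in, once; it reports no verdict.
The state is a dict: "t": time; "qpos": joint angles; "qvel": joint speeds; "joint_torque": joint torques, N m; "ee_pos": TCP position; "orientation": TCP orientation; "ft_force": force on the tool from outside, world axes, zero at the start; "moment": the same for the moment, N m; "width": finger opening in mm.
Only numpy, scipy, OpenCV 4.12 (cv2) and the standard library are available. Lean on these libraries where they do the work, as an engineer would, in place of code of your own. Each camera call takes 0.05 s, during which the arm holds its last target.

## Working session

There is one attempt and no reset: what is moved stays moved. The work goes in short steps, Python scripts to look and compute and a shell command to move; the robot and the scene stay as the last step left them, time stands still between calls to the robot, and variables do not carry over. Pictures are saved under pics/ and viewed, and the job is handed in when it is done.

```bash
ls; mkdir -p pics; cat > h.py <<'E'
import numpy as np, cv2
from workcell import ctrl
from scipy.spatial.transform import Rotation as R
def cam(name):
    d=ctrl.get_image(name); return d
def save(d,name): cv2.imwrite('pics/'+name+'.png',d['pixels'])
def dist(d): return np.array([d['k1'],0,0,0,0.],float)
def proj(d,P):
    P=np.atleast_2d(np.array(P,float))
    p,_=cv2.projectPoints(P,np.array(d['rvec'],float),np.array(d['tvec'],float),np.array(d['intrinsics'],float),dist(d)); return p[:,0]
def back(d,uv,z):
    K=np.array(d['intrinsics'],float)
    u=cv2.undistortPoints(np.array(uv,float).reshape(-1,1,2),K,dist(d))[:,0]
    Rm=R.from_rotvec(np.array(d['rvec'],float).ravel()).as_matrix(); t=np.array(d['tvec'],float).ravel()
    C=-Rm.T@t; D=np.c_[u,np.ones(len(u))]@Rm
    s=(z-C[2])/D[:,2]; return C+s[:,None]*D
E
python3 - <<'E'
from h import *
import pickle
for n in ['scene','side','wrist']:
    d=cam(n); save(d,n+'0'); pickle.dump(d,open(n+'0.pkl','wb'))
    Rm=R.from_rotvec(np.array(d['rvec']).ravel()).as_matrix(); print(n,-Rm.T@np.array(d['tvec']).ravel(), Rm[2])
o=ctrl.get_obs(); print(o); print(R.from_rotvec(o['orientation']).as_matrix())
E
```

```text
pics
scene [  23.86444897 -460.91606373  699.7737802 ] [ 0.58330076  0.49768307 -0.64192818]
side [ 398.04586224 -653.8434955   625.1359847 ] [ 0.16891555  0.76850515 -0.61714453]
wrist [113.55570234 617.81603126 383.51285089] [ 0.24183732 -0.07409177 -0.96748391]
{'t': 0.15, 'qpos': array([ 1.25998666e+00,  4.23694516e-01,  1.63051504e+00, -3.18980146e-06,
        1.08863869e+00, -1.89838242e-02]), 'qvel': array([-0.000393  , -0.00178161, -0.00140747, -0.00123636,  0.00070485,
        0.00022948]), 'joint_torque': array([-2.78143498e-04, -5.44984746e+01, -2.73919398e+01,  6.43112278e-02,
        2.04875087e-02, -6.93731408e-05]), 'ee_pos': array([179.64442352, 598.16358801, 230.06180522]), 'orientation': array([-1.55987371,  0.22925044, -0.22893008]), 'ft_force': array([0.36722842, 0.59070359, 0.70170271]), 'moment': array([-0.00178232,  0.02208329,  0.01816885]), 'width': 87.84898895528548}
[[ 9.57720597e-01 -3.81306171e-04  2.87699691e-01]
 [-2.87699942e-01 -1.19629529e-03  9.57719850e-01]
 [-2.10107031e-05 -9.99999212e-01 -1.25541841e-03]]
```

View pics/scene0.png

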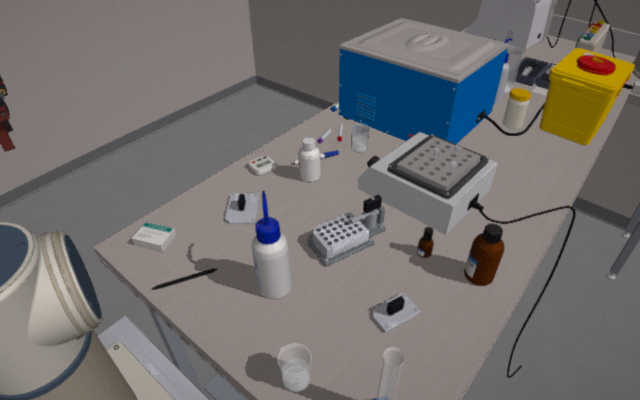

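View pics/side0.png

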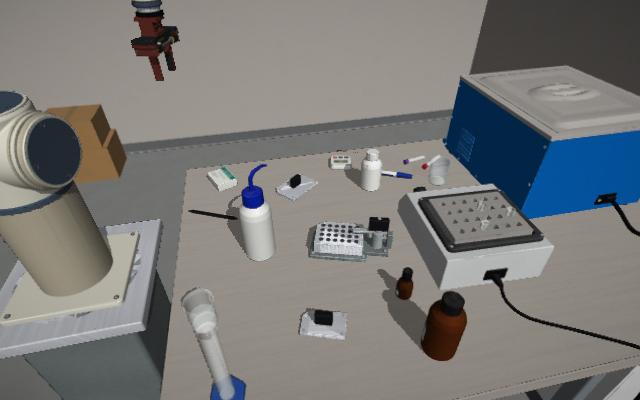

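View pics/wrist0.png

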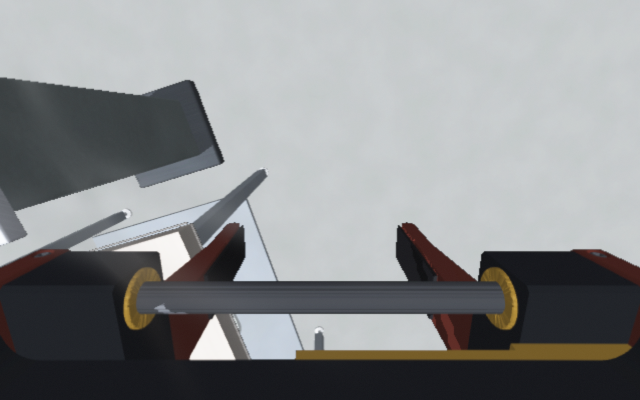

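```bash
python3 - <<'E'
from h import *
import pickle
def crop(n,x0,y0,x1,y1,s):
    d=pickle.load(open(n+'0.pkl','rb'));return cv2.resize(d['pixels'][y0:y1,x0:x1],((x1-x0)*s,(y1-y0)*s),interpolation=cv2.INTER_CUBIC)
cv2.imwrite('pics/c1.png',crop('scene',290,180,430,340,5)[:600*5,:][:800])
cv2.imwrite('pics/a1.png',np.hstack([crop('scene',300,185,400,265,6)])) 
cv2.imwrite('pics/a2.png',np.hstack([crop('scene',215,185,275,235,6),crop('scene',365,285,425,335,6)])) 
cv2.imwrite('pics/a3.png',crop('side',300,205,400,265,8)) 
cv2.imwrite('pics/a4.png',np.hstack([crop('side',270,165,330,205,6),crop('side',295,302,355,342,6)])) 
E
```

```text
(no output)
```

View pics/a1.png

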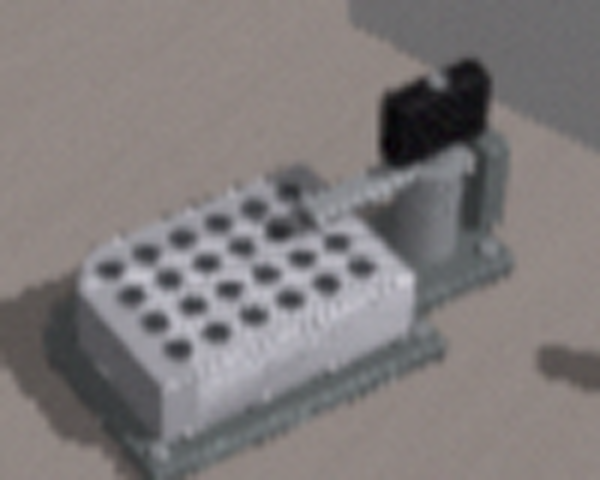

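View pics/a2.png

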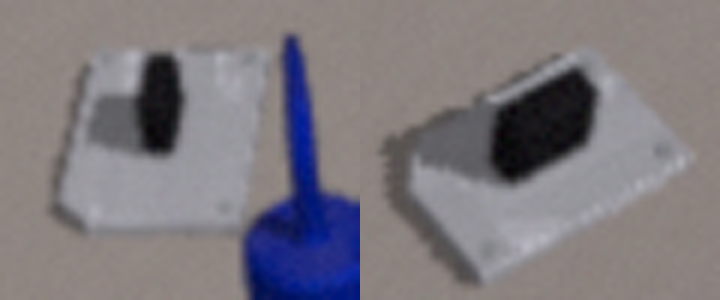

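View pics/a3.png

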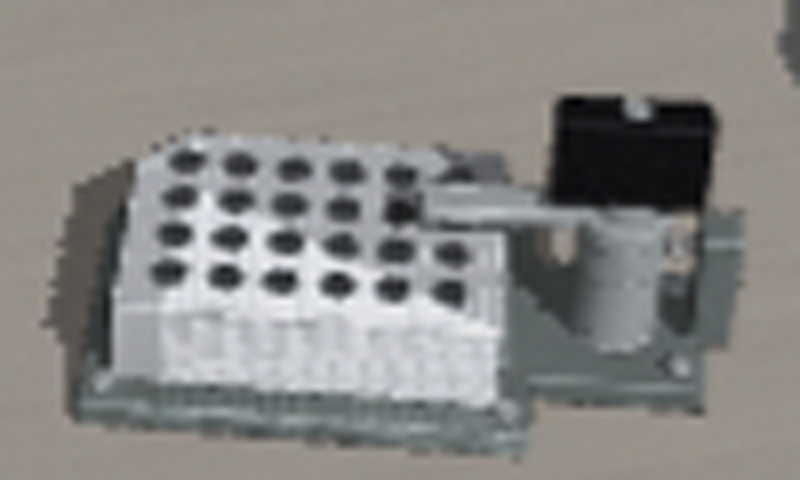

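View pics/a4.png

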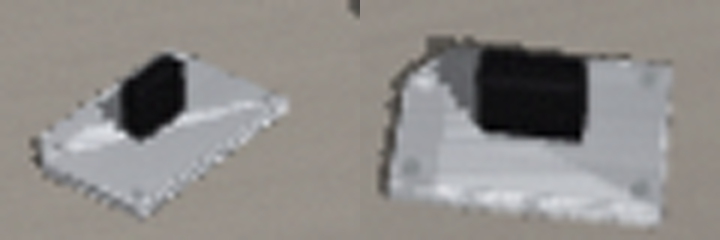

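```bash
python3 - <<'E'
from h import *
import pickle
S=pickle.load(open('scene0.pkl','rb'));D=pickle.load(open('side0.pkl','rb'))
def f(d,pts,ox,oy,s,z):
    uv=(np.array(pts,float)+.5)/s-.5+[ox,oy]; P=back(d,uv,z); print(P.round(1)[:,:2].tolist(), np.linalg.norm(np.diff(P,axis=0),axis=1).round(1))
print('left scene');f(S,[(92,52),(268,52),(240,222),(85,226),(62,200)],215,185,6,8)
print('left side');f(D,[(180,55),(288,100),(147,208),(42,150)],270,165,6,8)
print('right scene');f(S,[(235,45),(332,155),(125,275),(50,185)],365,285,6,8)
print('right side');f(D,[(310,65),(300,215),(30,190),(45,75),(75,50)],295,302,6,8)
print('block scene');f(S,[(280,170),(412,280),(165,378),(80,290),(85,260)],300,185,6,40)
print('block side');f(D,[(500,165),(502,322),(115,300),(140,160),(190,135)],300,205,8,40)
print('grip top side');f(D,[(560,100),(715,105)],300,205,8,92)
print('grip top scene');f(S,[(383,95),(460,60),(488,72),(400,102)],300,185,6,92)
E
```

```text
left scene
[[532.2, 273.8], [580.2, 214.5], [497.8, 145.2], [456.8, 191.6], [461.2, 210.7]] [ 76.4 107.6  61.9  19.5]
left side
[[536.0, 264.9], [580.2, 214.2], [499.3, 144.9], [458.5, 200.5]] [ 67.3 106.5  69. ]
right scene
[[542.0, -239.9], [523.4, -287.9], [443.9, -260.6], [456.8, -223.5]] [51.4 84.1 39.2]
right side
[[539.1, -236.7], [521.4, -287.8], [442.2, -260.8], [454.2, -221.0], [465.5, -213.8]] [54.1 83.6 41.6 13.4]
block scene
[[631.1, -26.4], [613.0, -100.9], [517.0, -61.8], [531.9, -9.6], [545.2, -0.6]] [ 76.7 103.7  54.3  16. ]
block side
[[634.6, -33.0], [615.0, -96.0], [511.6, -63.0], [531.1, -6.6], [548.1, 1.0]] [ 65.9 108.5  59.7  18.7]
grip top side
[[638.0, -66.1], [678.9, -77.8]] [42.6]
grip top scene
[[640.4, -64.9], [675.2, -75.4], [675.9, -87.5], [641.0, -72.1]] [36.4 12.1 38.1]
```

```bash
cat >> h.py <<'E'
from scipy.optimize import least_squares
def plate(L,W,z,c=14):
    return np.array([[L/2,W/2,z],[L/2,-W/2,z],[-L/2,-W/2,z],[-L/2,W/2-c,z],[-L/2+c,W/2,z]])
def pose(p,M):
    c,s=np.cos(p[2]),np.sin(p[2]); M=np.array(M,float)
    return np.c_[p[0]+c*M[:,0]-s*M[:,1],p[1]+s*M[:,0]+c*M[:,1],M[:,2]]
def fit(obs,p0):
    "obs: list of (d, model pts, uv)"
    f=lambda p:np.concatenate([(proj(d,pose(p,M))-uv).ravel() for d,M,uv in obs])
    r=least_squares(f,p0,x_scale=[10,10,.1],loss='soft_l1'); return r.x,[(proj(d,pose(r.x,M))-uv).round(1).tolist() for d,M,uv in obs]
def un(pts,ox,oy,s): return (np.array(pts,float)+.5)/s-.5+[ox,oy]
E
python3 - <<'E'
from h import *
import pickle
S=pickle.load(open('scene0.pkl','rb'));D=pickle.load(open('side0.pkl','rb'));W=pickle.load(open('wrist0.pkl','rb'))
B=plate(110,76,40);C=plate(110,76,8)
bs=un([(412,280),(165,378),(80,290)],300,185,6); bd=un([(502,322),(115,300),(140,160),(190,135)],300,205,8)
pb,r=fit([(S,B[1:4],bs),(D,B[1:],bd)],[575,-47,-.3]);print(pb,r)
for d,n,u in((S,'s',bs),(D,'d',bd)):
    p,r=fit([(d,B[1:4] if n=='s' else B[1:],u)],pb);print(n,p,r)
cs=un([(268,52),(240,222),(85,226),(62,200)],215,185,6); cd=un([(180,55),(288,100),(147,208)],270,165,6)
pc,r=fit([(S,C[1:4],cs[:3]),(D,C[:3],cd)],[518,208,.7]);print(pc,r)
pc,r=fit([(S,C[[1,2,3,4]],cs),(D,C[:3],cd)],[518,208,.7]);print(pc,r)
print('clamp',pose(pb,[[88,0,80]]),W['intrinsics'],W['k1'])
# gripper-relative camera
o=ctrl.get_obs();Rt=R.from_rotvec(o['orientation']).as_matrix()
Rc=R.from_rotvec(np.array(W['rvec']).ravel()).as_matrix();Cc=-Rc.T@np.array(W['tvec']).ravel()
A=Rc@Rt; off=Rt.T@(Cc-o['ee_pos']);np.savez('cam.npz',A=A,off=off);print(off,A.round(3))
yaw=pb[2]-np.pi/2
z=np.array([np.cos(yaw),np.sin(yaw),0]);y=np.array([0,0,-1.]);Rn=np.c_[np.cross(y,z),y,z]
for k in(-40,0,40,80):
  for h in (330,):
    T=np.array([*(pose(pb,[[k,0,0]])[0,:2]),h]);C0=T+Rn@off;Rw=A@Rn.T
    d=dict(W);d['rvec']=cv2.Rodrigues(Rw)[0];d['tvec']=-Rw@C0
    print(k,T,proj(d,pose(pb,B)).round().tolist(),proj(d,pose(pb,[[88,0,92]])))
print('wash',[back(S,[(274,290)],0),back(D,[(259,255)],0)])
E
```

```text
[ 5.75592897e+02 -4.63737199e+01 -3.22731478e-01] [[[0.3, -0.9], [-0.5, 2.2], [-1.4, -0.5]], [[0.8, 1.1], [0.1, 0.6], [-0.1, -0.1], [0.1, -0.5]]]
s [ 5.76659182e+02 -4.76861958e+01 -3.38624358e-01] [[[1.1, -0.5], [-0.2, 2.0], [-0.7, -0.8]]]
d [ 5.75390831e+02 -4.49168561e+01 -3.17395260e-01] [[[0.6, 0.6], [-0.1, 0.3], [-0.3, -0.4], [-0.2, -0.8]]]
[515.36825581 208.61764503   0.69276066] [[[0.5, -0.3], [0.1, 0.3], [0.2, -0.3]], [[-1.3, -1.3], [0.6, -0.1], [-0.7, 0.2]]]
[515.68522945 208.41225845   0.69296016] [[[0.6, -0.4], [0.3, 0.3], [0.4, -0.3], [-0.6, 0.1]], [[-1.2, -1.3], [0.7, -0.1], [-0.6, 0.3]]]
clamp [[659.04968949 -74.28364144  80.        ]] [[299.97390612   0.         320.16697676]
 [  0.         299.97390612 196.48500008]
 [  0.           0.           1.        ]] 0.004116059514666738
[ -68.95176044 -153.44923479   -0.38481489] [[ 0.001 -0.     1.   ]
 [ 0.967 -0.253 -0.001]
 [ 0.253  0.967 -0.   ]]
-40 [537.65799076 -33.68739187 330.        ] [[293.0, 99.0], [347.0, 99.0], [346.0, 176.0], [304.0, 176.0], [295.0, 167.0]] [[320.42769766  67.63080096]]
0 [575.59289662 -46.37371986 330.        ] [[294.0, 128.0], [347.0, 128.0], [345.0, 202.0], [305.0, 202.0], [296.0, 193.0]] [[320.44777803 102.22204401]]
40 [613.52780247 -59.06004785 330.        ] [[295.0, 156.0], [346.0, 156.0], [345.0, 226.0], [305.0, 226.0], [296.0, 218.0]] [[320.46681732 134.96187095]]
80 [651.46270832 -71.74637584 330.        ] [[295.0, 182.0], [346.0, 182.0], [344.0, 250.0], [306.0, 250.0], [297.0, 242.0]] [[320.48489963 166.00390659]]
wash [array([[384.81865514, -29.22392535,   0.        ]]), array([[386.55177523, -35.46774133,   0.        ]])]
```

```bash
python3 -m creep '[{"tx":217,"ty":-328,"tz":60,"rz":-1.58},{"tx":217,"ty":-328,"tz":60,"rz":-1.58},{"tx":217,"ty":-328,"tz":60,"rz":-1.58},{"tx":217,"ty":-328,"tz":60,"rz":-1.58},{"tx":217,"ty":-328,"tz":60,"rz":-1.58},{"tx":217,"ty":-328,"tz":60,"rz":-1.58},{"tx":217,"ty":-328,"tz":60,"rz":-1.58},{"tx":217,"ty":-328,"tz":60,"rz":-1.58},{"tx":217,"ty":-328,"tz":60,"rz":-1.58},{"tx":217,"ty":-328,"tz":60,"rz":-1.58}]'
```

```text
schema error: expected keys tx, ty, tz, rx, ry, rz, fingers
```

All keys are needed per row.

```bash
python3 -m creep '[{"tx":217,"ty":-328,"tz":60,"rx":0,"ry":0,"rz":-1.58,"fingers":0},{"tx":217,"ty":-328,"tz":60,"rx":0,"ry":0,"rz":-1.58,"fingers":0},{"tx":217,"ty":-328,"tz":60,"rx":0,"ry":0,"rz":-1.58,"fingers":0},{"tx":217,"ty":-328,"tz":60,"rx":0,"ry":0,"rz":-1.58,"fingers":0},{"tx":217,"ty":-328,"tz":60,"rx":0,"ry":0,"rz":-1.58,"fingers":0},{"tx":217,"ty":-328,"tz":60,"rx":0,"ry":0,"rz":-1.58,"fingers":0},{"tx":217,"ty":-328,"tz":60,"rx":0,"ry":0,"rz":-1.58,"fingers":0},{"tx":217,"ty":-328,"tz":60,"rx":0,"ry":0,"rz":-1.58,"fingers":0},{"tx":217,"ty":-328,"tz":60,"rx":0,"ry":0,"rz":-1.58,"fingers":0},{"tx":217,"ty":-328,"tz":60,"rx":0,"ry":0,"rz":-1.58,"fingers":0}]'
```

```text
t: 1.4
ee_pos: [396.7, 270.3, 290.5]
orientation: [-1.052, 1.427, -1.427]
ft_force: [-0.4, 0.5, -0.1]
width: 87.7
```

```bash
python3 -m creep '[{"tx":217,"ty":-329,"tz":-40,"rx":0,"ry":0,"rz":-1.59,"fingers":0},{"tx":217,"ty":-329,"tz":-40,"rx":0,"ry":0,"rz":-1.59,"fingers":0},{"tx":217,"ty":-329,"tz":-40,"rx":0,"ry":0,"rz":-1.59,"fingers":0},{"tx":217,"ty":-329,"tz":-40,"rx":0,"ry":0,"rz":-1.59,"fingers":0},{"tx":217,"ty":-329,"tz":-40,"rx":0,"ry":0,"rz":-1.59,"fingers":0},{"tx":217,"ty":-329,"tz":-40,"rx":0,"ry":0,"rz":-1.59,"fingers":0},{"tx":217,"ty":-329,"tz":-40,"rx":0,"ry":0,"rz":-1.59,"fingers":0},{"tx":217,"ty":-329,"tz":-40,"rx":0,"ry":0,"rz":-1.59,"fingers":0},{"tx":217,"ty":-329,"tz":-40,"rx":0,"ry":0,"rz":-1.59,"fingers":0},{"tx":217,"ty":-329,"tz":-40,"rx":0,"ry":0,"rz":-1.59,"fingers":0}]'
python3 - <<'E'
from h import *
import pickle
d=cam('wrist');pickle.dump(d,open('w1.pkl','wb'));save(d,'w1')
o=ctrl.get_obs();print(o['t'],o['qpos'],o['ee_pos'],R.from_rotvec(o['orientation']).as_matrix().round(4))
pb=[575.5,-46.4,-.32]
print(proj(d,pose(pb,plate(110,76,40))).round(1),proj(d,pose(pb,[[88,0,92],[66,0,92],[110,0,92]])))
E
```

```text
t: 2.65
ee_pos: [613.6, -58.3, 250.4]
orientation: [-0.328, -2.05, 2.05]
ft_force: [-0.2, -0.8, -0.3]
width: 87.7
2.7 [-1.13984721e-01  3.89627422e-01  1.63243368e+00  1.35006023e-05
  1.11996428e+00  1.77363488e+00] [613.67558562 -58.27274811 250.44323342] [[-9.502e-01 -4.000e-04 -3.116e-01]
 [ 3.116e-01  1.000e-04 -9.502e-01]
 [ 4.000e-04 -1.000e+00  1.000e-04]]
[[289.3 163.5]
 [351.7 163.6]
 [349.3 247. ]
 [302.1 247. ]
 [291.2 237. ]] [[320.62573238 138.91133951]
 [320.586948   160.37213054]
 [320.66598328 116.64779618]]
```

View pics/w1.png

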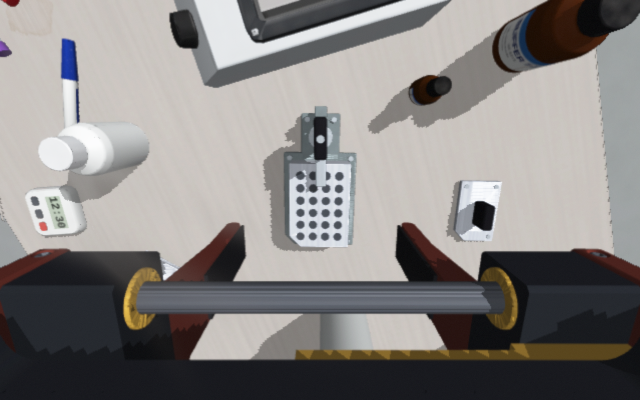

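```bash
python3 - <<'E'
from h import *
import pickle
d=pickle.load(open('w1.pkl','rb'))
im=d['pixels'][100:260,270:370];cv2.imwrite('pics/w1c.png',cv2.resize(im,None,fx=5,fy=5,interpolation=cv2.INTER_CUBIC)[:800][:, :500])
im=cv2.resize(d['pixels'][150:255,275:365],None,fx=5.7,fy=5.7,interpolation=cv2.INTER_CUBIC)
q=un([[0,0]],0,0,1)
for pb,col in (([575.5,-46.4,-.32],(0,0,255)),):
    p=(proj(d,pose(pb,plate(110,76,40)))-[275,150]+.5)*5.7-.5
    cv2.polylines(im,[p.round().astype(int)],True,col,1)
cv2.imwrite('pics/w1d.png',im)
E
```

```text
(no output)
```

View pics/w1d.png

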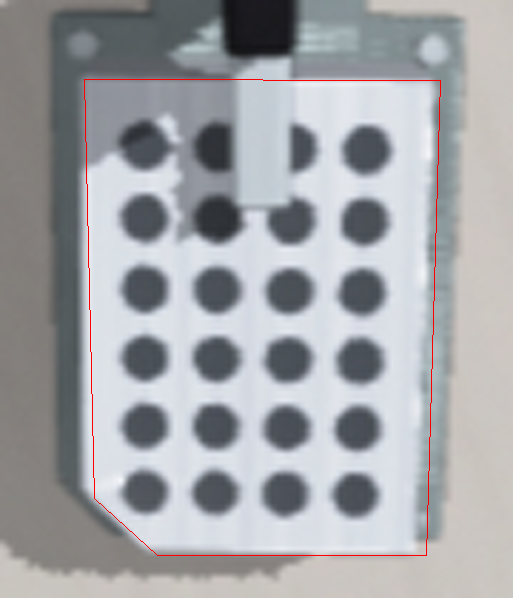

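View pics/w1c.png

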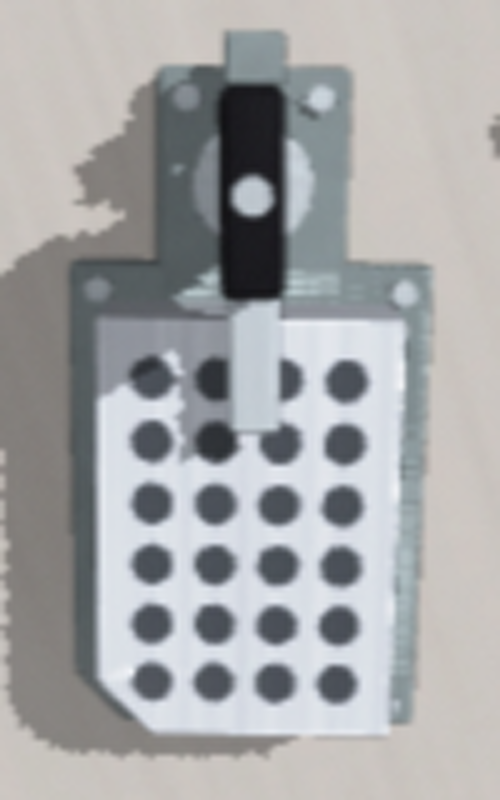

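```bash
python3 - <<'E'
from h import *
import pickle
d=pickle.load(open('w1.pkl','rb'))
uv=un([(97,318),(406,320),(389,735),(97,672),(155,732)],270,100,5)
p,r=fit([(d,plate(110,76,40),uv)],[575.5,-46.4,-.32]);print(p,r)
w=un([(152,380),(346,382),(337,685),(153,682)],270,100,5);P=back(d,w,40);print(P,P.mean(0))
a=P[1]-P[2];print(np.arctan2(a[1],a[0]));a=P[0]-P[3];print(np.arctan2(a[1],a[0]))
g=un([(222,295),(282,297),(282,87),(222,87)],270,100,5);G=back(d,g,92);print(G,G.mean(0)); a=(G[2]+G[3]-G[0]-G[1]);print(np.arctan2(a[1],a[0]),pose(p,[[88,0,80]]))
print(back(d,un([(252,197)],270,100,5),94))
E
```

```text
[ 5.76324462e+02 -4.50540617e+01 -3.31476535e-01] [[[-0.4, -0.4], [0.1, 0.0], [0.3, 0.5], [11.4, 12.5], [-11.0, -9.6]]]
[[621.42431855 -35.03345419  40.        ]
 [605.98357139 -80.25851035  40.        ]
 [530.3698666  -54.18531664  40.        ]
 [546.13367176  -9.04824287  40.        ]] [575.97785708 -44.63138101  40.        ]
-0.3320535860680245
-0.33233150354534885
[[642.04972098 -61.23234407  92.        ]
 [637.74434437 -72.95806073  92.        ]
 [677.91295376 -85.98431016  92.        ]
 [681.68851663 -74.53570226  92.        ]] [659.84888393 -73.6776043   92.        ]
-0.31867031371854626 [[659.53399303 -73.69274123  80.        ]]
[[659.27593822 -73.48924124  94.        ]]
```

```bash
python3 -m creep '[{"tx":46,"ty":-15,"tz":-60,"rx":0,"ry":0,"rz":-0.014,"fingers":100},{"tx":46,"ty":-15,"tz":-120,"rx":0,"ry":0,"rz":-0.014,"fingers":100},{"tx":46,"ty":-15,"tz":-150,"rx":0,"ry":0,"rz":-0.014,"fingers":100},{"tx":46,"ty":-15,"tz":-170,"rx":0,"ry":0,"rz":-0.014,"fingers":100},{"tx":46,"ty":-15,"tz":-180,"rx":0,"ry":0,"rz":-0.014,"fingers":100},{"tx":46,"ty":-15,"tz":-180,"rx":0,"ry":0,"rz":-0.014,"fingers":100}]'
python3 - <<'E'
from h import *
d=cam('side');cv2.imwrite('pics/s2.png',cv2.resize(d['pixels'][100:300,250:450],None,fx=3,fy=3,interpolation=cv2.INTER_CUBIC))
d=cam('wrist');save(d,'w2')
E
```

```text
t: 3.45
ee_pos: [660.2, -73.4, 71.4]
orientation: [-0.344, -2.041, 2.041]
ft_force: [-0.6, 0.1, -0.2]
width: 53.2
```

View pics/s2.png

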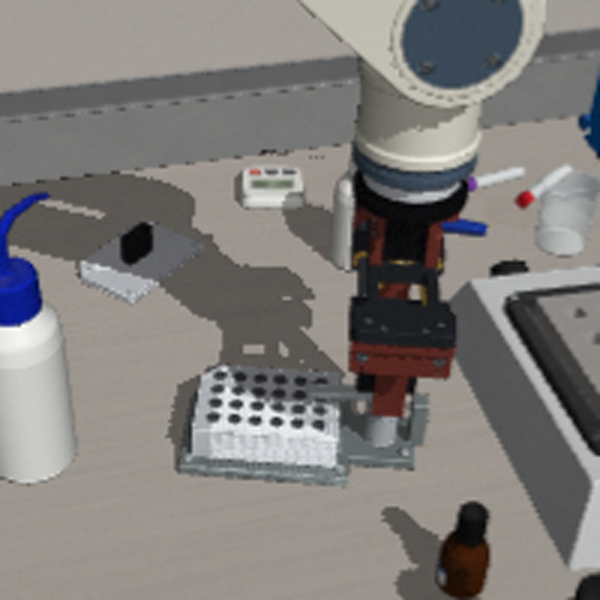

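View pics/w2.png

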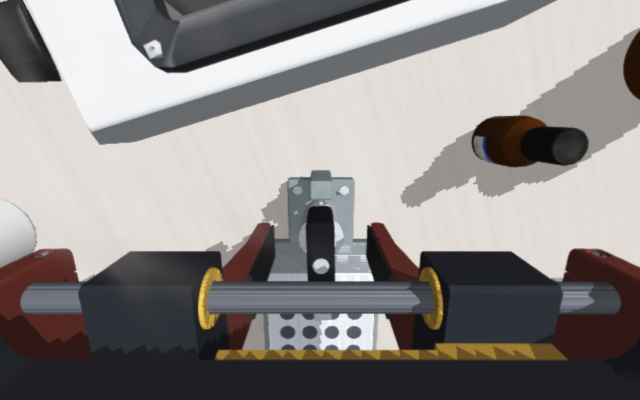

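```bash
python3 -m creep '[{"tx":0,"ty":0,"tz":0,"rx":0,"ry":0,"rz":0,"fingers":255},{"tx":0,"ty":0,"tz":0,"rx":0,"ry":0,"rz":0,"fingers":255},{"tx":0,"ty":0,"tz":0,"rx":0,"ry":0,"rz":0,"fingers":255},{"tx":0,"ty":0,"tz":0,"rx":0,"ry":0,"rz":0,"fingers":255},{"tx":0,"ty":0,"tz":0,"rx":0,"ry":0,"rz":0.06,"fingers":255},{"tx":0,"ty":0,"tz":0,"rx":0,"ry":0,"rz":0.12,"fingers":255}]'
python3 -c "
from h import *
print(ctrl.get_obs()['moment'])"
```

```text
t: 4.3
ee_pos: [659.8, -73.4, 70.7]
orientation: [-0.225, -2.109, 2.109]
ft_force: [-0.4, -0.2, 1.0]
width: 13.9
[ 0.06749471  0.16587334 -0.18147428]
```

```bash
python3 -m creep '[{"tx":0,"ty":0,"tz":0,"rx":0,"ry":0,"rz":0.13,"fingers":255},{"tx":0,"ty":0,"tz":0,"rx":0,"ry":0,"rz":0.26,"fingers":255},{"tx":0,"ty":0,"tz":0,"rx":0,"ry":0,"rz":0.42,"fingers":255},{"tx":0,"ty":0,"tz":0,"rx":0,"ry":0,"rz":0.6,"fingers":255},{"tx":0,"ty":0,"tz":0,"rx":0,"ry":0,"rz":0.78,"fingers":255},{"tx":0,"ty":0,"tz":0,"rx":0,"ry":0,"rz":0.96,"fingers":255},{"tx":0,"ty":0,"tz":0,"rx":0,"ry":0,"rz":1.14,"fingers":255},{"tx":0,"ty":0,"tz":0,"rx":0,"ry":0,"rz":1.32,"fingers":255},{"tx":0,"ty":0,"tz":0,"rx":0,"ry":0,"rz":1.45,"fingers":255},{"tx":0,"ty":0,"tz":0,"rx":0,"ry":0,"rz":1.45,"fingers":255}]'
python3 - <<'E'
from h import *
o=ctrl.get_obs();print(o['moment'],o['qpos'],R.from_rotvec(o['orientation']).as_matrix()[:,2])
d=cam('scene');cv2.imwrite('pics/s3.png',cv2.resize(d['pixels'][130:280,280:430],None,fx=4,fy=4,interpolation=cv2.INTER_CUBIC))
E
```

```text
t: 5.55
ee_pos: [659.7, -73.1, 70.7]
orientation: [-1.031, 1.453, -1.452]
ft_force: [-0.0, 3.2, 2.3]
width: 13.8
[ 0.32298882  0.27242908 -0.0251584 ] [-1.28434085e-01  6.75434127e-01  1.62014068e+00  4.82414982e-04
  8.46288095e-01  2.07414298e-01] [ 9.44025573e-01 -3.29872102e-01 -3.38880907e-04]
```

View pics/s3.png

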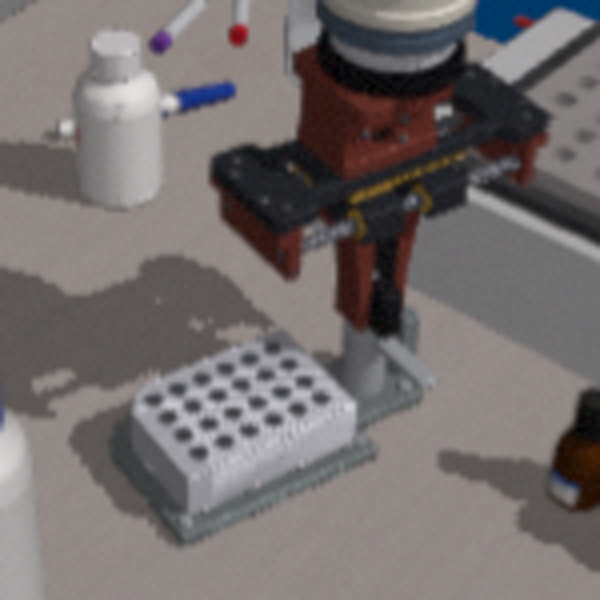

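```bash
python3 -m creep '[{"tx":0,"ty":0,"tz":0,"rx":0,"ry":0,"rz":0,"fingers":80},{"tx":0,"ty":0,"tz":0,"rx":0,"ry":0,"rz":0,"fingers":80},{"tx":0,"ty":0,"tz":30,"rx":0,"ry":0,"rz":0,"fingers":80},{"tx":0,"ty":0,"tz":90,"rx":0,"ry":0,"rz":0,"fingers":80},{"tx":-26,"ty":55,"tz":150,"rx":0,"ry":0,"rz":-0.15,"fingers":40},{"tx":-52,"ty":110,"tz":150,"rx":0,"ry":0,"rz":-0.3,"fingers":0},{"tx":-78,"ty":165,"tz":150,"rx":0,"ry":0,"rz":-0.45,"fingers":0},{"tx":-104,"ty":230,"tz":150,"rx":0,"ry":0,"rz":-0.542,"fingers":0},{"tx":-129,"ty":294,"tz":150,"rx":0,"ry":0,"rz":-0.542,"fingers":0},{"tx":-129,"ty":294,"tz":150,"rx":0,"ry":0,"rz":-0.542,"fingers":0}]'
python3 - <<'E'
from h import *
import pickle
d=cam('wrist');pickle.dump(d,open('w4.pkl','wb'));save(d,'w4')
p=[515.5,208.5,.693];q=proj(d,pose(p,plate(110,76,8)));print(q.round(),ctrl.get_obs()['orientation'],ctrl.get_obs()['ee_pos'])
x0,y0=(q.min(0)-12).astype(int);x1,y1=(q.max(0)+12).astype(int);print(x0,y0)
s=5;im=cv2.resize(d['pixels'][y0:y1,x0:x1],None,fx=s,fy=s,interpolation=cv2.INTER_CUBIC)
cv2.imwrite('pics/w4c.png',im[:600,:800]);print(im.shape)
d=cam('scene');save(d,'s4')
E
```

```text
t: 6.85
ee_pos: [529.4, 223.0, 220.9]
orientation: [-0.659, 1.819, -1.818]
ft_force: [-0.2, 0.1, -0.1]
width: 87.9
[[291. 147.]
 [353. 147.]
 [351. 232.]
 [303. 232.]
 [292. 222.]] [-0.65926504  1.81928457 -1.81694131] [528.84106769 224.73100826 220.86294274]
278 134
(550, 435, 3)
```

View pics/w4.png

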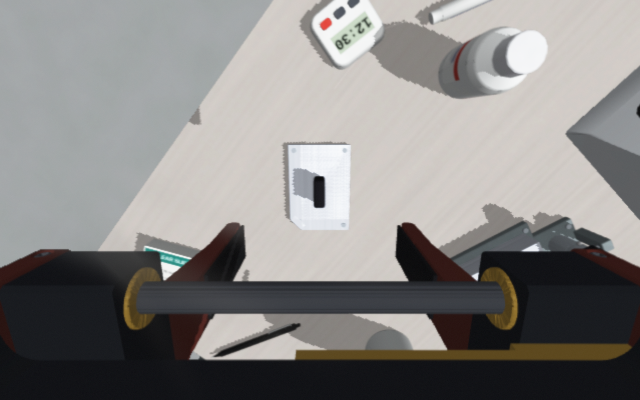

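View pics/w4c.png

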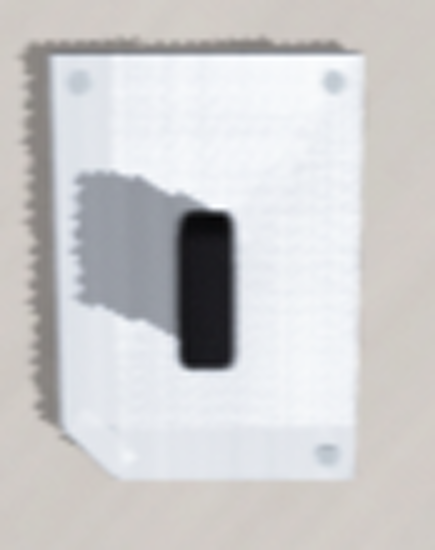

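View pics/s4.png

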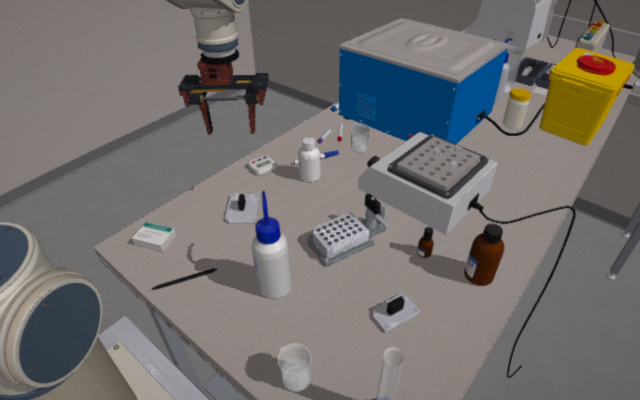

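```bash
python3 - <<'E'
from h import *
import pickle
d=pickle.load(open('w4.pkl','rb'))
uv=un([(51,55),(364,54),(354,479),(122,479),(62,427)],278,134,5)
C=plate(110,76,8)[[0,1,2,4,3]]
p,r=fit([(d,C,uv)],[515.5,208.5,.693]);print(p,r)
g=un([(184,210),(231,212),(234,367),(181,366)],278,134,5);G=back(d,g,38);print(G.mean(0),G)
o=ctrl.get_obs();print(o['ee_pos'],R.from_rotvec(o['orientation']).as_matrix().round(4))
# image again, for consistency now the arm is still
E
```

```text
[515.50145857 213.02115416   0.69717338] [[[-0.2, -0.2], [0.1, -0.1], [0.2, 0.4], [-12.2, -9.6], [10.9, 11.0]]]
[518.30153925 215.34178087  38.        ] [[529.25343327 231.40653875  38.        ]
 [535.74796276 222.88795838  38.        ]
 [507.97652826 198.69528793  38.        ]
 [500.22823273 208.37733841  38.        ]]
[529.70367036 222.8630981  220.76654857] [[-7.670e-01  1.000e-04  6.417e-01]
 [-6.417e-01  2.000e-04 -7.670e-01]
 [-2.000e-04 -1.000e+00 -1.000e-04]]
```

```bash
python3 - <<'E'
from h import *
import pickle
d=pickle.load(open('w1.pkl','rb'))
uv=un([(97,318),(406,320),(389,735),(155,732),(97,672)],270,100,5)
print(fit([(d,plate(110,76,40),uv)],[575.5,-46.4,-.32]))
d=pickle.load(open('w4.pkl','rb'))
uv=un([(51,55),(364,54),(354,479),(122,479),(62,427)],278,134,5)
print(fit([(d,plate(110,76,8),uv)],[515.5,208.5,.693]))
d=cam('wrist');pickle.dump(d,open('w5.pkl','wb'))
im=cv2.resize(d['pixels'][134:244,278:365],None,fx=5,fy=5,interpolation=cv2.INTER_CUBIC)
cv2.imwrite('pics/w5c.png',im)
E
```

```text
(array([ 5.76871010e+02, -4.51587607e+01, -3.36422398e-01]), [[[-0.3, -1.0], [0.3, -0.3], [0.0, 0.2], [-0.5, 0.0], [0.4, 1.9]]])
(array([515.94319148, 213.02954894,   0.69863484]), [[[-0.1, -0.4], [0.3, -0.5], [0.4, 0.2], [-0.9, 0.3], [0.1, 0.6]]])
```

View pics/w5c.png

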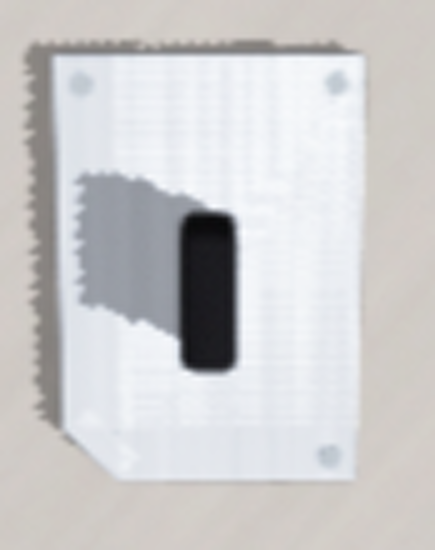

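```bash
python3 - <<'E'
from h import *
import pickle
d=pickle.load(open('w5.pkl','rb'))
uv=un([(53,55),(365,55),(355,480),(123,480),(64,428)],278,134,5)
p,r=fit([(d,plate(110,76,8),uv)],[515.5,208.5,.693]);print(p,r)
g=un([(183,213),(235,213),(236,370),(182,370)],278,134,5);G=back(d,g,38);print(G.mean(0),np.linalg.norm(np.diff(G,axis=0),axis=1))
a=G[0]+G[1]-G[2]-G[3];print(np.arctan2(a[1],a[0]))
for k,v in(('s','scene0.pkl'),('d','side0.pkl')):
    dd=pickle.load(open(v,'rb'));print(k,proj(dd,pose([515.5,211,.695],plate(110,76,8))).round(1).tolist())
E
```

```text
[516.32140783 212.45434867   0.69935833] [[[-0.2, -0.3], [0.4, -0.5], [0.5, 0.1], [-0.8, 0.3], [-0.1, 0.5]]]
[518.31455682 214.49937005  38.        ] [11.84205195 37.31632014 12.63719179]
0.6951504603326829
s [[229.9, 192.8], [259.1, 192.5], [254.1, 221.4], [228.4, 221.6], [223.6, 217.7]]
d [[298.1, 172.0], [318.0, 180.6], [293.4, 199.0], [276.7, 190.9], [276.4, 186.8]]
```

```bash
python3 - <<'E'
from h import *
import pickle
d=pickle.load(open('scene0.pkl','rb'));print(back(d,[(310,180)],0)); print(back(d,[(308,145)],115))
d=pickle.load(open('side0.pkl','rb'));print(back(d,[(371,188)],0))
d=pickle.load(open('w5.pkl','rb'));uv=un([(81,84),(337,83),(329,456)],278,134,5);P=back(d,uv,8);print(P,(P[0]+P[2])/2)
E
```

```text
[[713.20770263 156.64707554   0.        ]]
[[707.3839368  154.55083709 115.        ]]
[[7.24742607e+02 1.57029222e+02 1.13686838e-13]]
[[532.7076972  267.06083161   8.        ]
 [572.71119181 219.539644     8.        ]
 [499.06533916 158.11685751   8.        ]] [515.88651818 212.58884456   8.        ]
```

```bash
python3 -m creep '[{"tx":-13.7,"ty":-10.2,"tz":-50,"rx":0,"ry":0,"rz":0,"fingers":110},{"tx":-13.7,"ty":-10.2,"tz":-110,"rx":0,"ry":0,"rz":0,"fingers":110},{"tx":-13.7,"ty":-10.2,"tz":-160,"rx":0,"ry":0,"rz":0,"fingers":110},{"tx":-13.7,"ty":-10.2,"tz":-188,"rx":0,"ry":0,"rz":0,"fingers":110},{"tx":-13.7,"ty":-10.2,"tz":-201,"rx":0,"ry":0,"rz":0,"fingers":110},{"tx":-13.7,"ty":-10.2,"tz":-201,"rx":0,"ry":0,"rz":0,"fingers":110},{"tx":-13.7,"ty":-10.2,"tz":-201,"rx":0,"ry":0,"rz":0,"fingers":110}]'
python3 - <<'E'
from h import *
d=cam('wrist');save(d,'w6')
o=ctrl.get_obs();print(o['ee_pos'])
E
```

```text
t: 7.88
ee_pos: [518.2, 210.4, 20.9]
orientation: [-0.655, 1.819, -1.819]
ft_force: [0.4, 0.1, 0.0]
width: 50.0
[518.18218409 210.52857912  21.0247266 ]
```

View pics/w6.png

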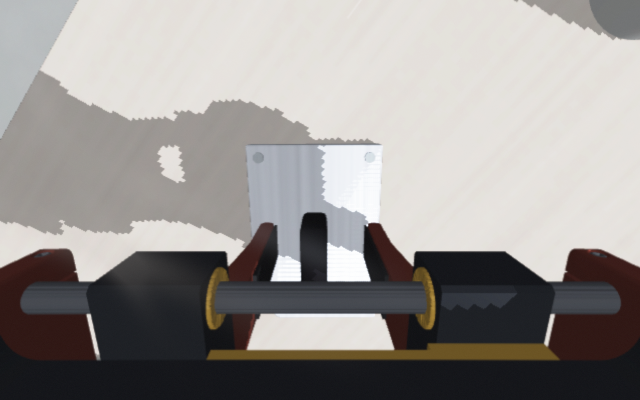

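```bash
python3 -m creep '[{"tx":-2,"ty":2.2,"tz":0,"rx":0,"ry":0,"rz":0,"fingers":110},{"tx":-2,"ty":2.2,"tz":0,"rx":0,"ry":0,"rz":0,"fingers":110},{"tx":-2,"ty":2.2,"tz":0,"rx":0,"ry":0,"rz":0,"fingers":110},{"tx":-2,"ty":2.2,"tz":0,"rx":0,"ry":0,"rz":0,"fingers":110}]'
python3 - <<'E'
from h import *
import pickle
d=cam('wrist');save(d,'w7');pickle.dump(d,open('w7.pkl','wb'))
o=ctrl.get_obs();print(o['ee_pos'])
E
```

```text
t: 8.43
ee_pos: [515.1, 212.7, 19.8]
orientation: [-0.658, 1.819, -1.819]
ft_force: [0.5, -1.1, 0.3]
width: 49.8
[515.08758502 212.62216509  19.70368024]
```

View pics/w7.png

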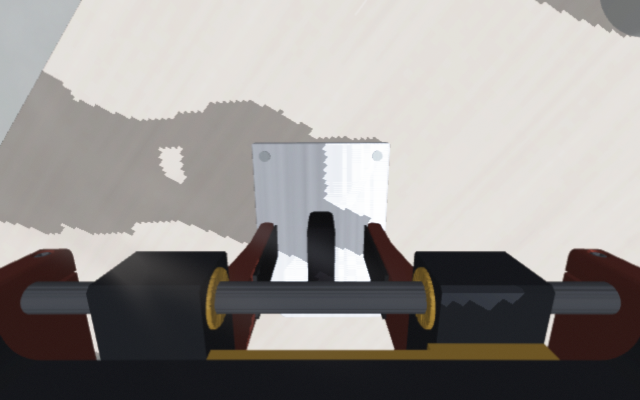

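```bash
python3 -m creep '[{"tx":0,"ty":0,"tz":0,"rx":0,"ry":0,"rz":0,"fingers":255},{"tx":0,"ty":0,"tz":0,"rx":0,"ry":0,"rz":0,"fingers":255},{"tx":0,"ty":0,"tz":0,"rx":0,"ry":0,"rz":0,"fingers":255},{"tx":0,"ty":0,"tz":0,"rx":0,"ry":0,"rz":0,"fingers":255},{"tx":0,"ty":0,"tz":10,"rx":0,"ry":0,"rz":0,"fingers":255},{"tx":0,"ty":0,"tz":30,"rx":0,"ry":0,"rz":0,"fingers":255},{"tx":0,"ty":0,"tz":70,"rx":0,"ry":0,"rz":0,"fingers":255},{"tx":0,"ty":0,"tz":100,"rx":0,"ry":0,"rz":0,"fingers":255},{"tx":0,"ty":0,"tz":100,"rx":0,"ry":0,"rz":0,"fingers":255},{"tx":0,"ty":0,"tz":100,"rx":0,"ry":0,"rz":0,"fingers":255}]'
python3 - <<'E'
from h import *
import pickle
d=cam('wrist');save(d,'w8');pickle.dump(d,open('w8.pkl','wb'))
o=ctrl.get_obs();print(o['ee_pos'],R.from_rotvec(o['orientation']).as_matrix().round(4),o['ft_force'])
E
```

```text
t: 9.72
ee_pos: [514.7, 212.4, 119.7]
orientation: [-0.658, 1.82, -1.82]
ft_force: [-0.8, -0.7, -1.9]
width: 14.1
[514.32675044 212.29762049 119.02715475] [[-7.688e-01 -1.300e-03  6.395e-01]
 [-6.395e-01 -5.000e-04 -7.688e-01]
 [ 1.300e-03 -1.000e+00 -5.000e-04]] [ 0.45630978 -0.46763186 -0.75492395]
```

View pics/w8.png

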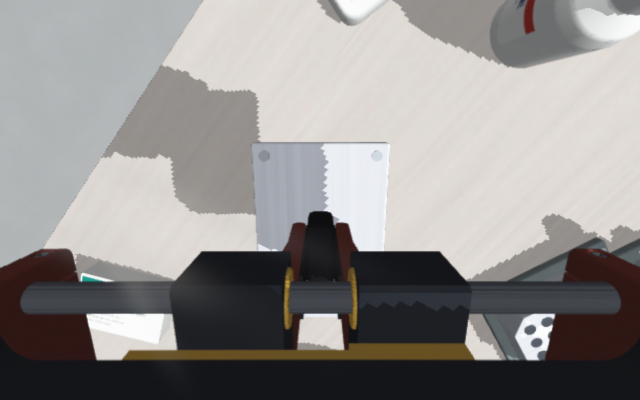

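```bash
python3 - <<'E'
from h import *
import pickle
d=pickle.load(open('w8.pkl','rb'));o=ctrl.get_obs();E=o['ee_pos']
im=cv2.resize(d['pixels'][130:260,245:395],None,fx=5,fy=5,interpolation=cv2.INTER_CUBIC)[:600];cv2.imwrite('pics/w8c.png',im)
P=back(d,[(252.5,142.5),(389.5,142.5)],E[2]-11.7);print(P,P.mean(0)-E,np.linalg.norm(P[0]-P[1]))
a=P[0]-P[1];yaw=np.arctan2(a[1],a[0])-np.pi/2;print(yaw,'center', P.mean(0)[:2]-55*np.array([np.cos(yaw),np.sin(yaw)]),E)
E
```

```text
[[533.91710392 276.31122906 107.32715475]
 [581.6599419  218.80958813 107.32715475]] [ 43.46177247  35.2627881  -11.7       ] 74.73832543131452
0.6929374670482771 center [515.47301433 212.42641176] [514.32675044 212.29762049 119.02715475]
```

View pics/w8c.png

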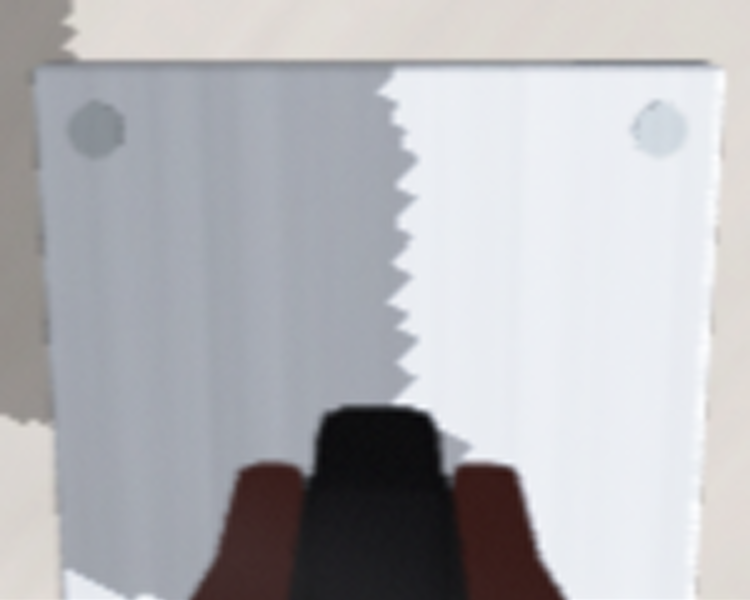

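```bash
python3 -m creep '[{"tx":7,"ty":-30,"tz":0,"rx":0,"ry":0,"rz":-0.12,"fingers":255},{"tx":17,"ty":-70,"tz":0,"rx":0,"ry":0,"rz":-0.28,"fingers":255},{"tx":27,"ty":-115,"tz":0,"rx":0,"ry":0,"rz":-0.45,"fingers":255},{"tx":38,"ty":-160,"tz":0,"rx":0,"ry":0,"rz":-0.62,"fingers":255},{"tx":49,"ty":-205,"tz":0,"rx":0,"ry":0,"rz":-0.8,"fingers":255},{"tx":57,"ty":-240,"tz":0,"rx":0,"ry":0,"rz":-0.95,"fingers":255},{"tx":61,"ty":-257,"tz":0,"rx":0,"ry":0,"rz":-1.026,"fingers":255},{"tx":61,"ty":-257,"tz":-15,"rx":0,"ry":0,"rz":-1.026,"fingers":255},{"tx":61,"ty":-257,"tz":-30,"rx":0,"ry":0,"rz":-1.026,"fingers":255},{"tx":61,"ty":-257,"tz":-30,"rx":0,"ry":0,"rz":-1.026,"fingers":255}]'
python3 - <<'E'
from h import *
for i in range(5): 
    o=ctrl.get_obs(); 
import pickle
d=cam('scene');pickle.dump(d,open('sc9.pkl','wb'));d2=cam('side');pickle.dump(d2,open('sd9.pkl','wb'));
cv2.imwrite('pics/sc9.png',cv2.resize(d['pixels'][185:275,290:400],None,fx=6,fy=6,interpolation=cv2.INTER_CUBIC))
cv2.imwrite('pics/sd9.png',cv2.resize(d2['pixels'][190:270,300:400],None,fx=7,fy=7,interpolation=cv2.INTER_CUBIC))
d=cam('wrist');pickle.dump(d,open('w9.pkl','wb'));save(d,'w9')
o=ctrl.get_obs();print(o['t'],o['ee_pos'],R.from_rotvec(o['orientation']).as_matrix().round(4),o['ft_force'],o['qpos'])
E
```

```text
t: 11.02
ee_pos: [574.1, -43.3, 87.2]
orientation: [-0.335, -2.04, 2.041]
ft_force: [1.3, -0.2, -1.9]
width: 13.7
11.175 [576.03346119 -43.7296844   89.50550717] [[-9.458e-01 -3.000e-04 -3.248e-01]
 [ 3.248e-01  1.000e-04 -9.458e-01]
 [ 3.000e-04 -1.000e+00  0.000e+00]] [-0.19553758 -0.56542849 -2.02495177] [-9.63934803e-02  5.50381210e-01  1.81813031e+00  6.28401596e-05
  7.73397520e-01  1.80520169e+00]
```

View pics/sc9.png

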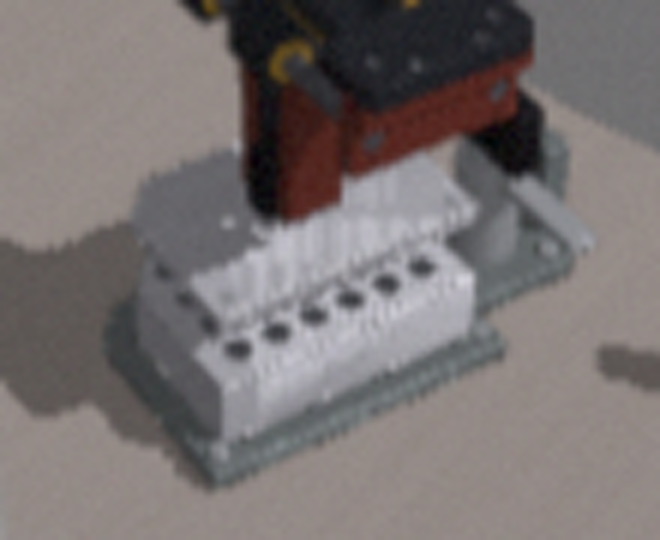

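View pics/sd9.png

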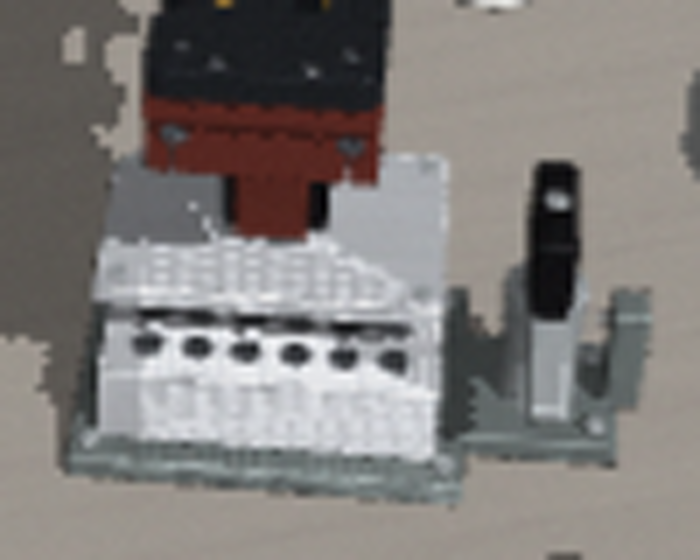

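View pics/w9.png

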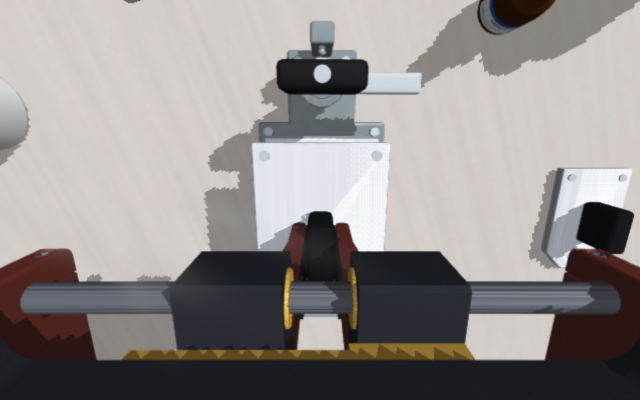

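```bash
python3 -m creep '[{"tx":0,"ty":0,"tz":0,"rx":0,"ry":0,"rz":0,"fingers":255},{"tx":0,"ty":0,"tz":0,"rx":0,"ry":0,"rz":0,"fingers":255},{"tx":0,"ty":0,"tz":0,"rx":0,"ry":0,"rz":0,"fingers":255},{"tx":0,"ty":0,"tz":0,"rx":0,"ry":0,"rz":0,"fingers":255}]'
python3 - <<'E'
from h import *
import pickle
E=[]
d=cam('wrist');pickle.dump(d,open('w10.pkl','wb'));E.append(ctrl.get_obs()['ee_pos'])
sd=cam('side');pickle.dump(sd,open('sd10.pkl','wb'));E.append(ctrl.get_obs()['ee_pos'])
o=ctrl.get_obs();print(np.array(E).round(2),R.from_rotvec(o['orientation']).as_matrix().round(4)[:,2],o['t'])
cv2.imwrite('pics/w10c.png',cv2.resize(d['pixels'][110:175,245:400],None,fx=5,fy=5,interpolation=cv2.INTER_CUBIC))
E=o['ee_pos'];C=np.array([.9,0])
for b in ([576.2,-44.9,-.332],):
    print(proj(d,pose(b,plate(110,76,40)))[:2], proj(d,pose(b,[[88,0,94]])))
    print(proj(d,pose(b,[[65,48,10],[65,-48,10]])))
E
```

```text
t: 11.68
ee_pos: [576.1, -44.5, 89.8]
orientation: [-0.343, -2.042, 2.041]
ft_force: [-0.3, -0.5, -2.2]
width: 14.1
[[576.11 -44.45  89.79]
 [576.06 -44.48  89.74]] [-0.3262 -0.9453 -0.    ] 11.775
[[263.30288919 139.16067993]
 [377.21403162 139.03169937]] [[320.18422195  74.87685144]]
[[256.70001186 123.01787838]
 [383.78743608 122.87050908]]
```

View pics/w10c.png

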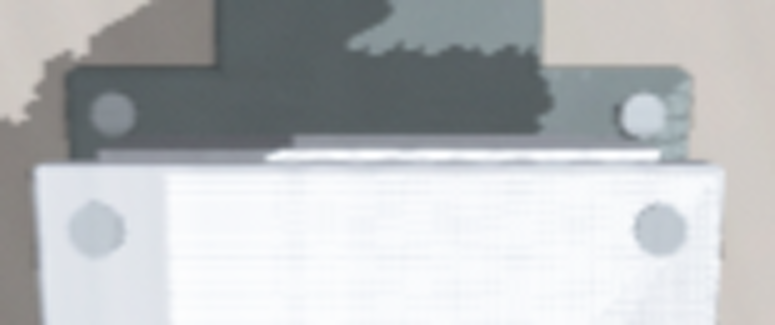

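```bash
python3 - <<'E'
from h import *
import pickle
d=pickle.load(open('w10.pkl','rb'));ux=np.array([np.cos(-.332),np.sin(-.332)]);uy=np.array([-ux[1],ux[0]])
b=back(d,[(264,139.4),(377.3,139.4)],40);c=back(d,[(252.2,142.8),(389.3,142.8)],78.1)
for q in(b,c):
    a=q[0]-q[1];print(q.mean(0)[:2]@ux,q.mean(0)[:2]@uy,np.linalg.norm(a),np.arctan2(a[1],a[0])-np.pi/2)
E=np.array([576.08,-44.47]);print(E@ux+55,E@uy)
print(np.array([576.2,-44.9])@ux+55)
# side: compare corners
d=pickle.load(open('sd10.pkl','rb'));cv2.imwrite('pics/sd10.png',cv2.resize(d['pixels'][190:270,300:400],None,fx=7,fy=7,interpolation=cv2.INTER_CUBIC))
E
```

```text
614.1697842935351 145.09224499525348 75.61145503533508 -0.33311606646841274
614.9310826808661 145.08846678707445 74.56070229296358 -0.3331139361778559
614.1159397036361 145.7227273602855
614.3695386069403
```

View pics/sd10.png

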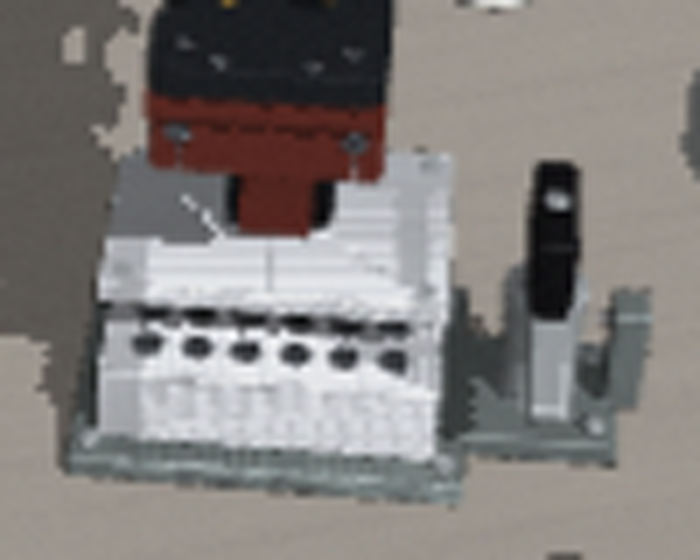

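```bash
python3 -m creep '[{"tx":-0.8,"ty":0.3,"tz":-8,"rx":0,"ry":0,"rz":0,"fingers":255},{"tx":-0.8,"ty":0.3,"tz":-16,"rx":0,"ry":0,"rz":0,"fingers":255},{"tx":-0.8,"ty":0.3,"tz":-22,"rx":0,"ry":0,"rz":0,"fingers":255},{"tx":-0.8,"ty":0.3,"tz":-25,"rx":0,"ry":0,"rz":0,"fingers":255},{"tx":-0.8,"ty":0.3,"tz":-26,"rx":0,"ry":0,"rz":0,"fingers":255},{"tx":-0.8,"ty":0.3,"tz":-26,"rx":0,"ry":0,"rz":0,"fingers":255},{"tx":-0.8,"ty":0.3,"tz":-26,"rx":0,"ry":0,"rz":0,"fingers":255},{"tx":-0.8,"ty":0.3,"tz":-26,"rx":0,"ry":0,"rz":0,"fingers":255}]'
python3 - <<'E'
from h import *
import pickle
d=cam('wrist');pickle.dump(d,open('w11.pkl','wb'))
sd=cam('side');sc=cam('scene')
o=ctrl.get_obs();print(o['ee_pos'],R.from_rotvec(o['orientation']).as_matrix().round(4)[:,2],o['t'])
cv2.imwrite('pics/w11c.png',cv2.resize(d['pixels'][110:175,245:400],None,fx=5,fy=5,interpolation=cv2.INTER_CUBIC))
a=cv2.resize(sd['pixels'][195:270,300:375],None,fx=7,fy=7,interpolation=cv2.INTER_CUBIC)
cv2.imwrite('pics/sd11.png',a)
cv2.imwrite('pics/sc11.png',cv2.resize(sc['pixels'][195:270,300:390],None,fx=7,fy=7,interpolation=cv2.INTER_CUBIC))
E
```

```text
t: 12.78
ee_pos: [575.4, -44.2, 63.9]
orientation: [-0.343, -2.042, 2.042]
ft_force: [-0.3, 0.6, -0.9]
width: 13.8
[575.3156141  -44.12645963  63.76941809] [-0.3261 -0.9453 -0.    ] 12.925
```

View pics/w11c.png

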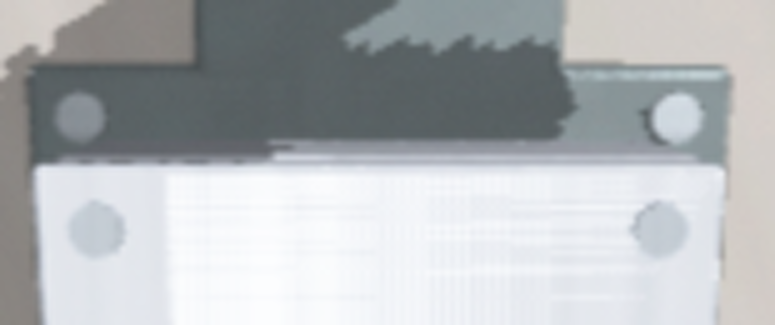

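View pics/sd11.png

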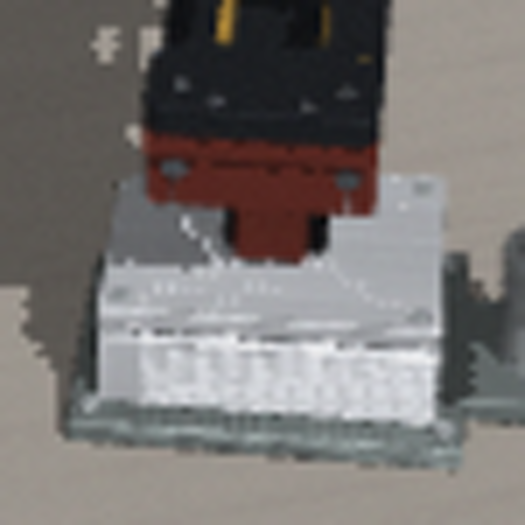

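View pics/sc11.png

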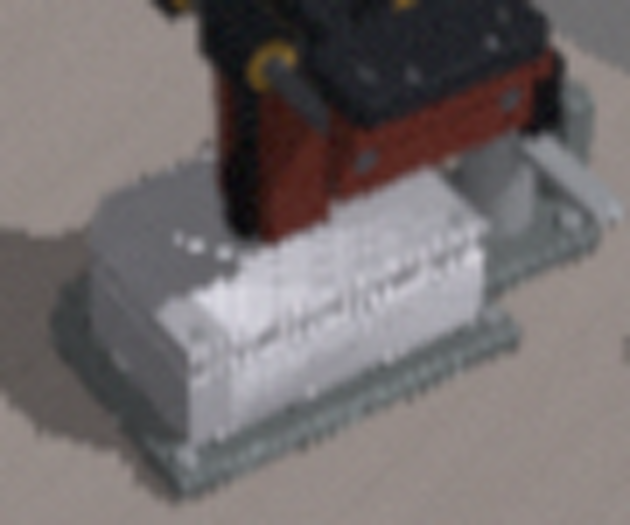

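```bash
python3 -m creep '[{"tx":0,"ty":0,"tz":-1,"rx":0,"ry":0,"rz":0,"fingers":255},{"tx":0,"ty":0,"tz":-2,"rx":0,"ry":0,"rz":0,"fingers":255},{"tx":0,"ty":0,"tz":-3,"rx":0,"ry":0,"rz":0,"fingers":255},{"tx":0,"ty":0,"tz":-3.6,"rx":0,"ry":0,"rz":0,"fingers":255},{"tx":0,"ty":0,"tz":-3.6,"rx":0,"ry":0,"rz":0,"fingers":255},{"tx":0,"ty":0,"tz":-3.6,"rx":0,"ry":0,"rz":0,"fingers":255}]'
python3 - <<'E'
from h import *
for i in range(2):
    d=cam('wrist');o=ctrl.get_obs();print(o['ee_pos'],o['ft_force'])
cv2.imwrite('pics/w12c.png',cv2.resize(d['pixels'][110:175,245:400],None,fx=5,fy=5,interpolation=cv2.INTER_CUBIC))
E
```

```text
t: 13.68
ee_pos: [575.3, -44.1, 60.1]
orientation: [-0.342, -2.041, 2.041]
ft_force: [0.3, -0.1, -1.9]
width: 13.6
[575.28864796 -44.13516647  60.0881078 ] [ 0.24099363  0.44190683 -1.25764333]
[575.32045903 -44.14730461  60.12488844] [-0.13230152  0.30036785 -1.87778283]
```

View pics/w12c.png

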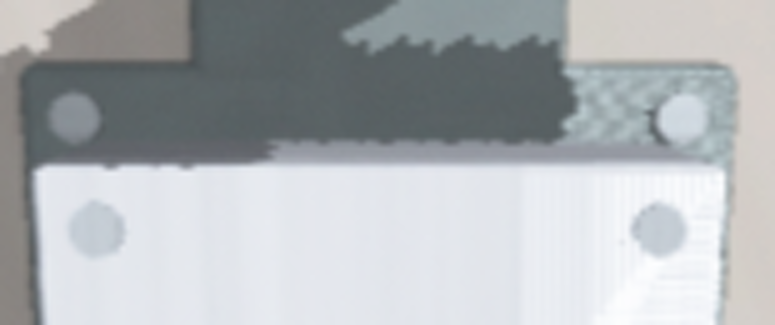

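```bash
python3 -m creep '[{"tx":0,"ty":0,"tz":-0.4,"rx":0,"ry":0,"rz":0,"fingers":255},{"tx":0,"ty":0,"tz":-0.7,"rx":0,"ry":0,"rz":0,"fingers":255},{"tx":0,"ty":0,"tz":-0.7,"rx":0,"ry":0,"rz":0,"fingers":255},{"tx":0,"ty":0,"tz":-0.7,"rx":0,"ry":0,"rz":0,"fingers":255}]'
python3 -c "
from h import *
o=ctrl.get_obs();print(o['ee_pos'],o['ft_force'])"
```

```text
t: 14.28
ee_pos: [575.3, -44.1, 59.6]
orientation: [-0.342, -2.042, 2.041]
ft_force: [-1.2, 0.6, 4.3]
width: 13.8
[575.28671843 -44.111302    59.64728547] [-1.15222604  0.62723743  4.26335001]
```

```bash
python3 -m creep '[{"tx":0,"ty":0,"tz":0,"rx":0,"ry":0,"rz":0,"fingers":150},{"tx":0,"ty":0,"tz":0,"rx":0,"ry":0,"rz":0,"fingers":110},{"tx":0,"ty":0,"tz":0,"rx":0,"ry":0,"rz":0,"fingers":110},{"tx":0,"ty":0,"tz":8,"rx":0,"ry":0,"rz":0,"fingers":110},{"tx":0,"ty":0,"tz":30,"rx":0,"ry":0,"rz":0,"fingers":110},{"tx":0,"ty":0,"tz":80,"rx":0,"ry":0,"rz":0,"fingers":60},{"tx":0,"ty":0,"tz":140,"rx":0,"ry":0,"rz":0,"fingers":0},{"tx":20,"ty":-7,"tz":180,"rx":0,"ry":0,"rz":0,"fingers":0},{"tx":38,"ty":-13,"tz":190,"rx":0,"ry":0,"rz":0,"fingers":0},{"tx":38,"ty":-13,"tz":190,"rx":0,"ry":0,"rz":0,"fingers":0}]'
python3 -m creep '[{"tx":0,"ty":0,"tz":0,"rx":0,"ry":0,"rz":0,"fingers":0},{"tx":0,"ty":0,"tz":0,"rx":0,"ry":0,"rz":0,"fingers":0}]'
python3 - <<'E'
from h import *
import pickle
d=cam('wrist');sd=cam('side');sc=cam('scene')
for n,x in (('w13',d),('sd13',sd),('sc13',sc)):pickle.dump(x,open(n+'.pkl','wb'))
cv2.imwrite('pics/w13c.png',cv2.resize(d['pixels'][110:260,270:380],None,fx=5,fy=5,interpolation=cv2.INTER_CUBIC)[150:])
cv2.imwrite('pics/sd13.png',cv2.resize(sd['pixels'][195:270,300:400],None,fx=7,fy=7,interpolation=cv2.INTER_CUBIC))
cv2.imwrite('pics/sc13.png',cv2.resize(sc['pixels'][195:270,300:400],None,fx=7,fy=7,interpolation=cv2.INTER_CUBIC))
print(ctrl.get_obs()['ee_pos'])
E
```

```text
t: 15.52
ee_pos: [614.5, -57.5, 250.9]
orientation: [-0.346, -2.043, 2.042]
ft_force: [0.3, 0.6, -0.6]
width: 88.0
t: 15.78
ee_pos: [612.0, -56.8, 248.2]
orientation: [-0.339, -2.04, 2.041]
ft_force: [0.4, 0.1, 0.9]
width: 87.6
[612.6686462  -56.95474591 248.75325009]
```

View pics/w13c.png

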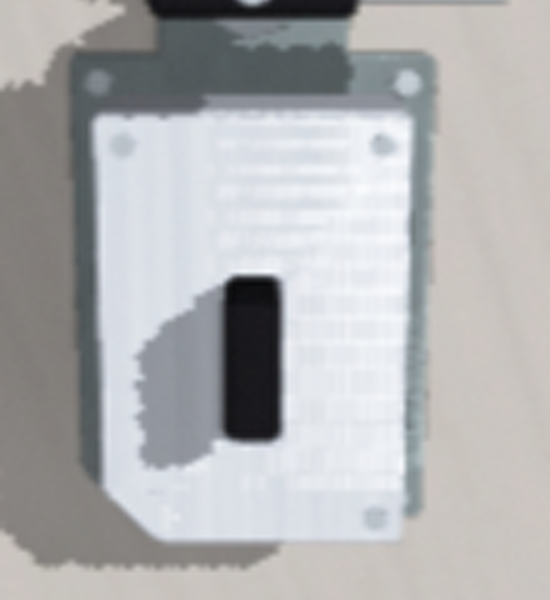

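View pics/sd13.png

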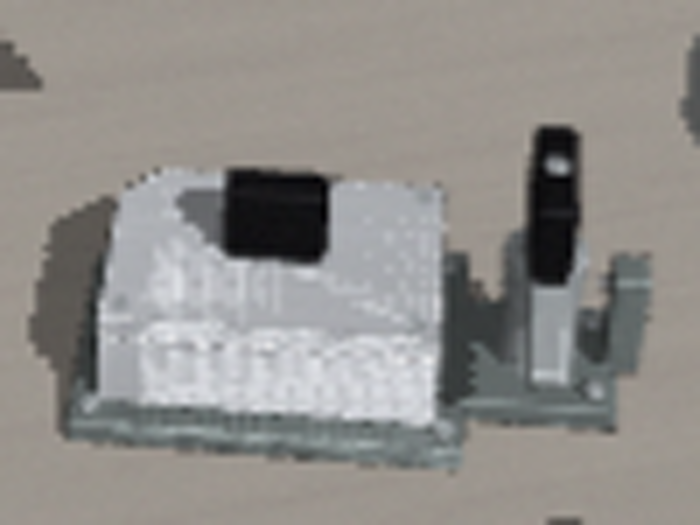

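View pics/sc13.png

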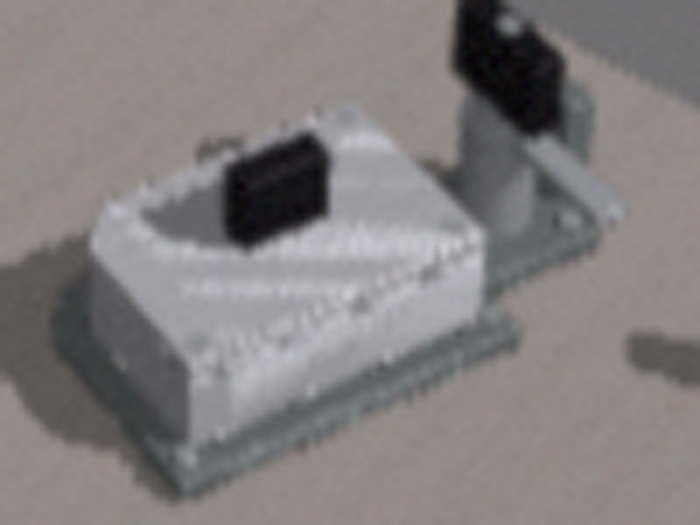

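```bash
python3 -m creep '[{"tx":46.6,"ty":-16.2,"tz":-60,"rx":0,"ry":0,"rz":0.18,"fingers":100},{"tx":46.6,"ty":-16.2,"tz":-100,"rx":0,"ry":0,"rz":0.36,"fingers":100},{"tx":46.6,"ty":-16.2,"tz":-110,"rx":0,"ry":0,"rz":0.54,"fingers":100},{"tx":46.6,"ty":-16.2,"tz":-110,"rx":0,"ry":0,"rz":0.72,"fingers":100},{"tx":46.6,"ty":-16.2,"tz":-110,"rx":0,"ry":0,"rz":0.9,"fingers":100},{"tx":46.6,"ty":-16.2,"tz":-110,"rx":0,"ry":0,"rz":1.08,"fingers":100},{"tx":46.6,"ty":-16.2,"tz":-110,"rx":0,"ry":0,"rz":1.26,"fingers":100},{"tx":46.6,"ty":-16.2,"tz":-110,"rx":0,"ry":0,"rz":1.44,"fingers":100},{"tx":46.6,"ty":-16.2,"tz":-110,"rx":0,"ry":0,"rz":1.567,"fingers":100},{"tx":46.6,"ty":-16.2,"tz":-110,"rx":0,"ry":0,"rz":1.567,"fingers":100}]'
python3 -m creep '[{"tx":0,"ty":0,"tz":-30,"rx":0,"ry":0,"rz":0,"fingers":100},{"tx":0,"ty":0,"tz":-55,"rx":0,"ry":0,"rz":0,"fingers":100},{"tx":0,"ty":0,"tz":-66,"rx":0,"ry":0,"rz":0,"fingers":100},{"tx":0,"ty":0,"tz":-69,"rx":0,"ry":0,"rz":0,"fingers":100},{"tx":0,"ty":0,"tz":-69,"rx":0,"ry":0,"rz":0,"fingers":100},{"tx":0,"ty":0,"tz":-69,"rx":0,"ry":0,"rz":0,"fingers":100}]'
python3 - <<'E'
from h import *
d=cam('wrist');save(d,'w14')
o=ctrl.get_obs();print(o['ee_pos'],R.from_rotvec(o['orientation']).as_matrix().round(4)[:,2])
E
```

```text
t: 17.18
ee_pos: [659.6, -73.2, 139.1]
orientation: [-1.031, 1.453, -1.453]
ft_force: [0.0, -0.5, -0.4]
width: 53.3
t: 17.92
ee_pos: [660.5, -73.4, 71.4]
orientation: [-1.03, 1.451, -1.453]
ft_force: [-0.2, 0.8, -0.6]
width: 53.1
[660.46395344 -73.4079717   71.31296119] [ 0.944  -0.3299  0.0015]
```

View pics/w14.png

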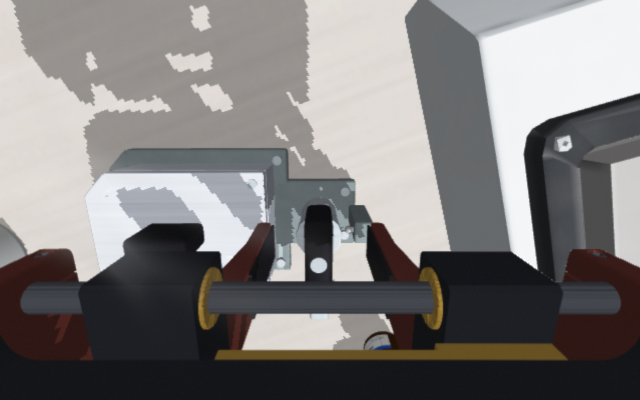

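```bash
python3 -m creep '[{"tx":-0.5,"ty":0,"tz":0,"rx":0,"ry":0,"rz":0,"fingers":255},{"tx":-0.5,"ty":0,"tz":0,"rx":0,"ry":0,"rz":0,"fingers":255},{"tx":-0.5,"ty":0,"tz":0,"rx":0,"ry":0,"rz":0,"fingers":255},{"tx":-0.5,"ty":0,"tz":0,"rx":0,"ry":0,"rz":0,"fingers":255},{"tx":-0.5,"ty":0,"tz":0,"rx":0,"ry":0,"rz":-0.15,"fingers":255},{"tx":-0.5,"ty":0,"tz":0,"rx":0,"ry":0,"rz":-0.33,"fingers":255},{"tx":-0.5,"ty":0,"tz":0,"rx":0,"ry":0,"rz":-0.51,"fingers":255},{"tx":-0.5,"ty":0,"tz":0,"rx":0,"ry":0,"rz":-0.69,"fingers":255},{"tx":-0.5,"ty":0,"tz":0,"rx":0,"ry":0,"rz":-0.87,"fingers":255},{"tx":-0.5,"ty":0,"tz":0,"rx":0,"ry":0,"rz":-1.0,"fingers":255}]'
python3 - <<'E'
from h import *
o=ctrl.get_obs();print(o['moment'],R.from_rotvec(o['orientation']).as_matrix().round(4)[:,2])
E
python3 -m creep '[{"tx":0,"ty":0,"tz":0,"rx":0,"ry":0,"rz":-0.15,"fingers":255},{"tx":0,"ty":0,"tz":0,"rx":0,"ry":0,"rz":-0.27,"fingers":255},{"tx":0,"ty":0,"tz":0,"rx":0,"ry":0,"rz":-0.37,"fingers":255},{"tx":0,"ty":0,"tz":0,"rx":0,"ry":0,"rz":-0.46,"fingers":255},{"tx":0,"ty":0,"tz":0,"rx":0,"ry":0,"rz":-0.54,"fingers":255},{"tx":0,"ty":0,"tz":0,"rx":0,"ry":0,"rz":-0.59,"fingers":255},{"tx":0,"ty":0,"tz":0,"rx":0,"ry":0,"rz":-0.59,"fingers":255}]'
python3 - <<'E'
from h import *
o=ctrl.get_obs();z=R.from_rotvec(o['orientation']).as_matrix()[:,2];print(o['moment'],o['ft_force'],np.arctan2(z[1],z[0]))
d=cam('scene');cv2.imwrite('pics/sc15.png',cv2.resize(d['pixels'][170:270,290:410],None,fx=6,fy=6,interpolation=cv2.INTER_CUBIC))
E
```

```text
t: 19.23
ee_pos: [659.5, -73.3, 70.4]
orientation: [-0.242, 2.1, -2.099]
ft_force: [0.5, -0.9, 0.4]
width: 13.6
[ 0.0295734   0.16892904 -0.00483646] [ 0.228  -0.9737 -0.    ]
t: 20.1
ee_pos: [659.4, -73.2, 70.4]
orientation: [-0.363, -2.029, 2.029]
ft_force: [-0.1, -0.1, 0.5]
width: 14.0
[0.15554053 0.13533397 0.35122694] [-0.13614801 -0.13937497  0.50809393] -1.924804904071844
```

View pics/sc15.png

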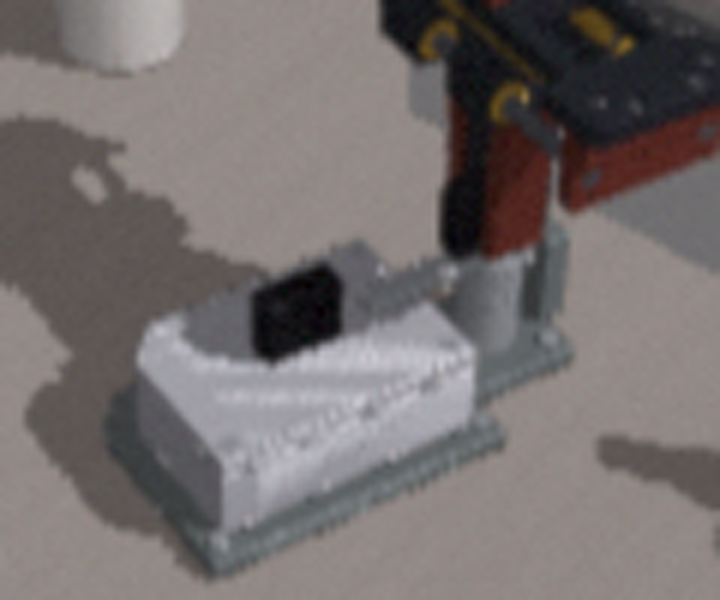

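```bash
python3 -m creep '[{"tx":0,"ty":0,"tz":0,"rx":0,"ry":0,"rz":-0.04,"fingers":255},{"tx":0,"ty":0,"tz":0,"rx":0,"ry":0,"rz":-0.04,"fingers":255}]'
python3 - <<'E'
from h import *
o=ctrl.get_obs();z=R.from_rotvec(o['orientation']).as_matrix()[:,2];print(o['moment'],o['ft_force'],np.arctan2(z[1],z[0]))
E
python3 -m creep '[{"tx":0,"ty":0,"tz":0,"rx":0,"ry":0,"rz":0.05,"fingers":255},{"tx":0,"ty":0,"tz":0,"rx":0,"ry":0,"rz":0.05,"fingers":120},{"tx":0,"ty":0,"tz":0,"rx":0,"ry":0,"rz":0.05,"fingers":90},{"tx":0,"ty":0,"tz":0,"rx":0,"ry":0,"rz":0.05,"fingers":90},{"tx":0,"ty":0,"tz":30,"rx":0,"ry":0,"rz":0.05,"fingers":90},{"tx":0,"ty":0,"tz":80,"rx":0,"ry":0,"rz":0.05,"fingers":0},{"tx":0,"ty":0,"tz":140,"rx":0,"ry":0,"rz":0.05,"fingers":0},{"tx":-20,"ty":7,"tz":180,"rx":0,"ry":0,"rz":0.05,"fingers":0},{"tx":-46,"ty":16,"tz":180,"rx":0,"ry":0,"rz":0.05,"fingers":0},{"tx":-46,"ty":16,"tz":180,"rx":0,"ry":0,"rz":0.05,"fingers":0}]'
python3 -m creep '[{"tx":0,"ty":0,"tz":0,"rx":0,"ry":0,"rz":0,"fingers":0},{"tx":0,"ty":0,"tz":0,"rx":0,"ry":0,"rz":0,"fingers":0},{"tx":0,"ty":0,"tz":0,"rx":0,"ry":0,"rz":0,"fingers":0}]'
python3 - <<'E'
from h import *
import pickle
d=cam('wrist');sd=cam('side');sc=cam('scene')
for n,x in (('w16',d),('sd16',sd),('sc16',sc)):pickle.dump(x,open(n+'.pkl','wb'));save(x,n)
cv2.imwrite('pics/w16c.png',cv2.resize(d['pixels'][105:255,270:370],None,fx=4,fy=4,interpolation=cv2.INTER_CUBIC))
print(back(d,[(0,0)],0)[0][:0],ctrl.get_obs()['ee_pos'])
E
```

```text
t: 20.4
ee_pos: [659.5, -73.2, 70.4]
orientation: [-0.399, -2.006, 2.006]
ft_force: [0.3, 0.9, 1.0]
width: 14.2
[0.18391733 0.03240045 0.78814286] [0.31817199 0.85127634 0.95457127] -1.9637517347844535
t: 21.65
ee_pos: [612.2, -57.0, 251.1]
orientation: [-0.355, -2.034, 2.034]
ft_force: [0.1, 0.2, 0.2]
width: 87.8
t: 22.02
ee_pos: [613.7, -57.5, 249.7]
orientation: [-0.354, -2.033, 2.033]
ft_force: [-0.5, 0.2, 0.7]
width: 87.8
[] [613.50679609 -57.42370179 249.99695586]
```

View pics/w16c.png

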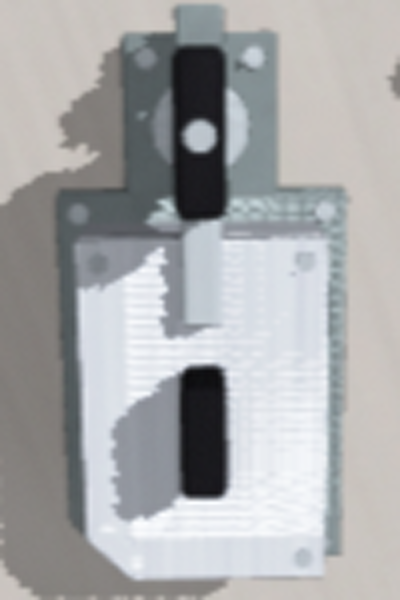

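View pics/sd16.png

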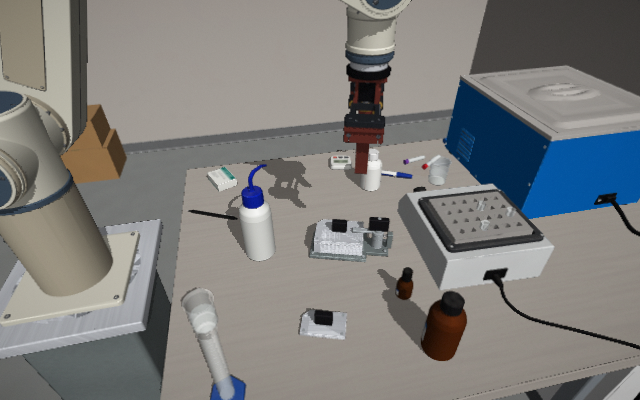

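View pics/sc16.png

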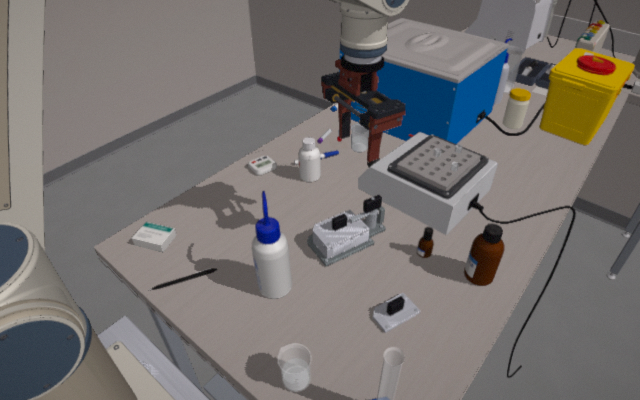

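```bash
python3 -c "
from workcell import ctrl
print(ctrl.close_job())"
```

```text
the job is handed in; nothing more can be done
None
```

The sample block is covered and clamped, and the job was handed in at about 22 s of the 64 s allowed. No verdict is reported.

- **Clamp open:** I gripped the bar and turned it about 1.57 rad, so its arm stood clear of the block.
- **Cover:** The left cover measured 110 × 76 mm, so it was the matching one. I set it on the block with about 4 N of contact and let go. The wrist, scene and side pictures show cut corner over cut corner and edges flush, to within about 1 mm by my measurement.
- **Clamp closed:** I turned it back until it reached its stop; the moment rose to about 0.8 N m when I pushed further. The last wrist picture shows the arm straight over the cover.
- **Everything else:** The small cover and the bottles look unmoved in the last pictures. The gripper was 250 mm above the worktop at the end and touched nothing.

**Disagreement:** the wrist camera and the two fixed cameras differed by up to about 4 mm on the cover's absolute position. I used wrist-camera measurements for both cover and block so that this offset cancelled, and corrected a 0.8 mm error before lowering the cover.

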